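# Lock the specimen carrier's gate and lift it level

## Task

Take the red-headed lock pin out of its wooden block and push it all the way down through the two lined-up holes of the carrier's orange gate and white lug, and let go of it. Then lift the carrier by its black handle about 10 cm clear of the bench, level all the way with the slate lying in it, and finish while still holding it there, steady and level: do not put it down. Leave the amber bottle, the glass beaker and the blue tray where they stand.

Things in the scene. Friction and masses are not known exactly. Their poses are not given: they have to be found in the camera images.
- carrier: Loose white plastic tray standing on the bench, 147 (x) by 94 (y) mm, walls 34 mm high, its -x end closed by the orange gate; 0.65 to 0.9 kg all loaded. Origin: centre of the underside, z up. A dark arch over its middle (posts 16 by 8 mm at x 0, y +-51 mm) carries the black handle; a white lug stands out at its corner x -72, y -62 mm. Only the arch (and the pin) is taller than 40 mm.
- handle (a point): Centre of the black handle: a flat-sided bar, 14 mm wide (carrier x), 20 mm high, 94 mm free length between the posts along carrier y, centre 120 mm above the carrier's underside, top at 130 mm. The loaded carrier's centre of mass lies below it, within about 7 mm. Axes are the carrier's.
- lug_hole (a point): Centre of the upper mouth of the vertical 11 mm through hole in the white lug (26 by 26 by 12 mm thick), 26 mm above the carrier's underside, at carrier x -72, y -62 mm. Axes are the carrier's.
- gate_hole (a point): Centre of the upper mouth of the hole (11 mm) in the orange gate's end plate (28 by 28 by 12 mm thick), 40 mm above the carrier's underside, straight above the lug's hole with a 2 mm gap when the gate is shut. z up.
- gate (a joint): Opening angle of the orange gate in rad: 0 shut (where it starts, pressed against its stop by a spring, about 1.2 N at the hole), growing as its end plate swings outward to carrier -x.
- slab: Dark grey slate plate, 116 by 74 by 14 mm, about 0.18 to 0.35 kg, lying loose on the tray's 6 mm floor under the handle. Origin: centre of its underside.
- pin: Loose 30 g lock pin, 63 mm long. Origin: the tip at its lower end; z up the pin. Steel rod 8 mm thick, tapered tip, 0 to 34 mm; collar 22 mm across, 34 to 37 mm; square red head 16 by 16 mm (sides along pin x, y), 37 to 63 mm. Starts upright in the block, collar on its top, tip 6 mm above the bench. Fully home in the carrier, collar on the orange plate, its tip is again 6 mm above the bench.
- pin_block: Wooden block fixed to the bench, 50 by 50 by 40 mm, with a vertical 11 mm hole in its middle that holds the pin. Origin: centre of its underside.
- bottle: Amber glass bottle, 56 mm across, 120 mm tall, loose, to be left alone. Origin: centre of its underside. It and the pin block swap places from run to run.
- beaker: Open glass beaker, 64 mm across, 80 mm tall, loose, to be left alone. Origin: centre of its underside.
- blue_tray: Open blue plastic tray, 170 (x) by 120 (y) by 40 mm, loose, to be left alone. Origin: centre of its underside.

How it is judged (in metres and radians):
On the way, in this order (a step that is already met when the one before it is completed fails the run):
1. the pin is fully home through gate and lug, let go, with the carrier still standing on the bench (x of pin in the frame of lug_hole between -0.006 and 0.006 m and x of pin in the frame of gate_hole between -0.006 and 0.006 m and y of pin in the frame of lug_hole between -0.006 and 0.006 m and y of pin in the frame of gate_hole between -0.006 and 0.006 m and z of pin in the frame of gate_hole below -0.03 m and z of pin in the frame of lug_hole below -0.014 m and angle between the z axis of pin and the z axis of carrier, either way round below 0.2 rad and value of joint gate below 0.06 rad and contact force between the fingers and pin below 0.2 N and height (world z) of carrier below 0.01 m), for 0.2 s.
2. the carrier is held in the air, level and steady (height (world z) of carrier between 0.06 and 0.16 m and angle between carrier's own z axis and vertical below 0.1 rad and linear speed of carrier below 0.03 m/s and angular speed of carrier below 0.15 rad/s and contact force between the fingers and carrier above 3 N and contact force between carrier and bottle below 0.2 N and contact force between carrier and beaker below 0.2 N and contact force between carrier and blue_tray below 0.2 N and contact force between carrier and pin_block below 0.2 N), for 0.3 s.
At the end, for the whole second after the job is handed in: Fingers hold the carrier (over 3 N), underside 60-160 mm up, tilt under 0.10 rad, under 0.03 m/s and 0.15 rad/s, touching no block or bystander; pin within 6 mm of both hole axes, collar within 4 mm of the gate; gate under 0.06 rad; slate flat, within 20 mm of the tray centre (all of step 2 and x of pin in the frame of lug_hole between -0.006 and 0.006 m and x of pin in the frame of gate_hole between -0.006 and 0.006 m and y of pin in the frame of lug_hole between -0.006 and 0.006 m and y of pin in the frame of gate_hole between -0.006 and 0.006 m and z of pin in the frame of gate_hole below -0.03 m and z of pin in the frame of lug_hole below -0.014 m and angle between the z axis of pin and the z axis of carrier, either way round below 0.2 rad and value of joint gate below 0.06 rad and x of slab in the frame of carrier between -0.02 and 0.02 m and z of slab in the frame of carrier between 0.001 and 0.012 m); the arm keeps its last pose, push and grip.
It fails at once if the carrier lifted before the pin is home (height (world z) of carrier above 0.025 m and not (z of pin in the frame of lug_hole below -0.004 m and distance between pin and lug_hole below 0.03 m)).
It fails at once if the carrier tipped by more than 0.25 rad (angle between carrier's own z axis and vertical above 0.25 rad).
It fails at once if the bottle pushed more than 20 mm or tipped over (distance of bottle from where it was at the start of the episode above 0.02 m or angle between bottle's own z axis and vertical above 0.3 rad).
It fails at once if the beaker pushed more than 20 mm or tipped over (distance of beaker from where it was at the start of the episode above 0.02 m or angle between beaker's own z axis and vertical above 0.3 rad).
It fails at once if the blue tray pushed more than 20 mm or tipped over (distance of blue_tray from where it was at the start of the episode above 0.02 m or angle between blue_tray's own z axis and vertical above 0.3 rad).
It also fails if it takes over 54 s, if anything falls off the work surface, if the arm or the gripper's body presses on something with over 40 N, if the wrist force passes 120 N, or if a joint passes its speed limit or range.

## Robot

A 6-joint arm with a two-finger parallel gripper is mounted at the origin on the work surface. World frame = base frame: x ahead of the robot, y to its left, z up, the work surface at z = 0. Lengths are in mm, angles in rad, forces in N, time in s.
With the tool pointing down it reaches from about 275 to 975 mm from the base axis. Payload 8.4 kg.
Tool frame: the origin (TCP) lies at the centre of the arm's flange, where the gripper is bolted on; the fingertips stand 190 mm ahead of it and the grasp point (between the pads) lies arm.hold_point_z ahead of it (arm.hold_point_z is the distance from the TCP to the grasp point, in mm); z points along the fingers, y is the line along which they close (so a half turn about z gives the same grasp; the last joint's range is limited). The gripper opens to 92 mm and grips with 3 to 60 N. Pads are 20 mm wide; open, the fingers measure 128 mm over their backs; the gripper's body (75 mm by 189 mm) begins 69 mm behind the grasp point.
Start: joints at [-1.198, 0.353, 1.633, -0, 1.155, -0.002], TCP at [228.803, -581.617, 404.683] pointing down, gripper open.
Joint ranges: [-2.63, 2.63], [-0.92, 2.1], [0.06, 2.66], [-1.3, 4.44], [0, 2.69], [-3.02, 3.02]. Speed limits (rad/s): [2.22, 2.22, 2.79, 3.14, 3.14, 3.14].

## Interface

Orientations are given as a rotation vector (axis times angle).
In Python, from cell import telemetry, read_camera, camera_model, ticket, arm gives the robot as it stands.
- The arm moves only by the tool drive_tool, never from a script. Its argument "commands" is a list of rows, each a list of 3 entries, a list of its own where there are three numbers: the turn, a rotation vector about the world's x, y, z in rad, then the shift along the world's x, y, z in mm, then the finger opening in mm, from 0 to 91.9. In form: [[[rx, ry, rz], [dx, dy, dz], gripper], ...]. A call has 1 to 20 rows; each row shifts and turns the commanded pose from where the row before left it; what a row does not reach is not made up. A row lasts 1/10 s, in which the tool goes at most 50 mm and 8.59 degrees, less where a joint would pass 70% of its speed; a pose out of reach is approached as far as the arm can. A call is refused whole if a number of a shift passes 50 or a number of a turn 0.15, either way. A call with a gripper value outside its range is refused whole. The fingers move at their own pace and stop on an object; "newtons" is the grip in N (left out, the last holds). Time passes only in rows, so rows that do not move let the fingers close. It gives the time, the measured TCP pose, the force, the opening and the grip force at its end, in the units of the state.
- telemetry.read_state(): the state, without advancing time (a new reading comes with each control period).
- read_camera(name): name is "scene" or "top" or "wrist"; returns the picture (400x640x3 uint8, red, green, blue); there is no depth.
- camera_model(name): a dict with "K" (3x3 intrinsics, pixels), "world_from_camera" (4x4, takes a point from camera to world coordinates). Camera axes: x right, y down, z forward; pixel columns grow to the right and rows downward; lengths in mm; the calibration is good to about 2 mm. A picture is of the moment at which its call begins: read the wrist's pose just before it. camera_model takes no time and is no camera call; for the wrist camera it gives the pose at the moment of the call.
- ticket.finish_job(): hands the job in; it is judged then, once.
The state is a dict: "time": time; "qpos": joint angles; "qvel": joint speeds; "joint_torque": joint torques, N m; "eef_pos": TCP position; "ee_rot": TCP orientation; "wrist_force": force on the tool from outside, world axes, zero at the start; "moment": the same for the moment, N m; "width": opening from 0.0 (shut) to 1.0 (fully open); "gripper_force": force on a finger pad.
Only numpy, scipy, OpenCV 4.12 (cv2) and the standard library are available. Lean on these libraries where they do the work, as an engineer would, in place of code of your own. Each camera call takes 0.05 s, during which the arm holds its last target. There are 200 camera calls.

## Working session

There is one attempt and no reset: what is moved stays moved. The work goes in short steps, Python scripts to look and compute and a tool call to move; the robot and the scene stay as the last step left them, time stands still between calls to the robot, and variables do not carry over. Pictures are saved under pics/ and viewed, at most 11 in all, crops included, and the job is handed in when it is done.

Besides the shell and the picture viewer there is one more tool, called after "Emit:" as name(argument=value, ...) on one line, values as JSON. drive_tool: Moves the arm, as the interface text tells. Its arguments: {"type":"object","properties":{"commands":{"type":"array","items":{"type":"array"}},"newtons":{"type":"number"}},"required":["commands"]}

```bash
mkdir -p pics; python3 - <<'E'
from cell import telemetry, read_camera, camera_model, arm
import cv2,numpy as np
print(arm.hold_point_z, telemetry.read_state())
for n in ("scene","top","wrist"):
    m=camera_model(n);print(n,np.round(m["K"],1).tolist(),np.round(m["world_from_camera"],3).tolist())
    im=read_camera(n);cv2.imwrite(f"pics/{n}0.png",im[:,:,::-1])
E
```

```text
171.4 {'time': 0.0, 'qpos': array([-1.19842459e+00,  3.53644831e-01,  1.63411914e+00, -2.19384743e-06,
        1.15521411e+00, -2.42442408e-03]), 'qvel': array([-0.00026097, -0.00088216, -0.00101882,  0.00135322,  0.00114307,
       -0.00088876]), 'joint_torque': array([ 2.41581483e-04, -5.93837965e+01, -3.34213221e+01,  6.97190571e-02,
        2.33095069e-02, -1.09402704e-04]), 'eef_pos': array([ 228.70298351, -581.40386478,  403.97200945]), 'ee_rot': array([-3.08525274e+00, -5.85036372e-01,  4.03174861e-04]), 'wrist_force': array([-0.33131601, -0.67152718,  0.07916498]), 'moment': array([ 0.00477629, -0.01365676,  0.00302067]), 'gripper_force': 0.0, 'width': 0.9999437744714723}
scene [[482.5, 0.0, 321.2], [0.0, 482.5, 194.8], [0.0, 0.0, 1.0]] [[-0.76, 0.492, -0.425, 1091.635], [0.65, 0.576, -0.497, 692.291], [0.0, -0.653, -0.757, 1108.078], [0.0, 0.0, 0.0, 1.0]]
top [[387.5, 0.0, 320.9], [0.0, 387.5, 197.6], [0.0, 0.0, 1.0]] [[0.013, -0.995, 0.102, 407.255], [-1.0, -0.014, -0.007, 17.065], [0.009, -0.102, -0.995, 1025.555], [0.0, 0.0, 0.0, 1.0]]
wrist [[295.0, 0.0, 320.5], [0.0, 295.0, 194.9], [0.0, 0.0, 1.0]] [[0.366, -0.892, -0.265, 304.456], [-0.931, -0.351, -0.104, -552.158], [-0.0, 0.285, -0.959, 384.799], [0.0, 0.0, 0.0, 1.0]]
```

View pics/top0.png

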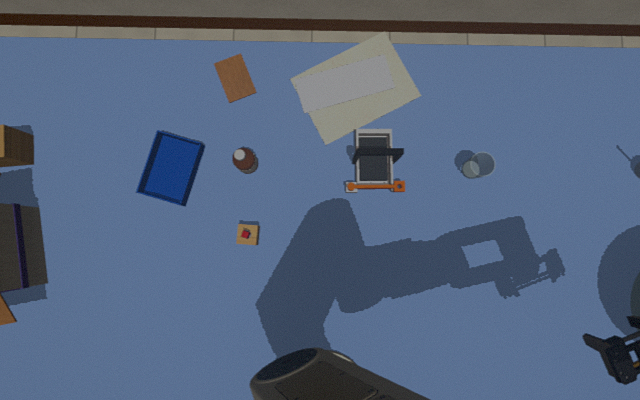

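View pics/scene0.png

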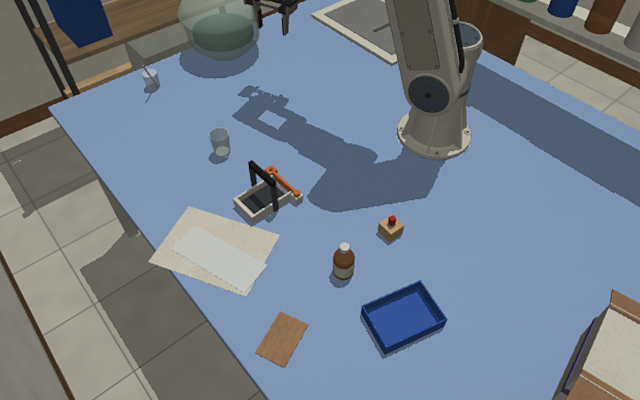

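The top view shows the pin at about (246,234) with the bottle behind it at (243,158). The carrier is at (375,158), with the orange gate along its lower edge and the end plate at about (400,186). The scene view agrees with this: pin at (391,220), gate from (268,170) to (297,194).

```bash
cat > h.py <<'E'
from cell import telemetry, read_camera, camera_model, arm
import cv2,numpy as np
def ray(m,px):
    T=m["world_from_camera"];d=T[:3,:3]@np.linalg.solve(m["K"],[px[0],px[1],1.]);return T[:3,3],d
def onz(m,px,z):
    o,d=ray(m,px);return o+d*(z-o[2])/d[2]
def tri(m1,p1,m2,p2):
    o1,d1=ray(m1,p1);o2,d2=ray(m2,p2)
    s=np.linalg.lstsq(np.c_[d1,-d2],o2-o1,rcond=None)[0]
    a,b=o1+d1*s[0],o2+d2*s[1];return (a+b)/2,np.linalg.norm(a-b)
def mask(im,lo,hi,roi=None):
    h=cv2.cvtColor(im,cv2.COLOR_RGB2HSV);m=cv2.inRange(h,lo,hi)
    if roi:
        z=np.zeros_like(m);x0,y0,x1,y1=roi;z[y0:y1,x0:x1]=m[y0:y1,x0:x1];m=z
    return m
def pts(m): return np.argwhere(m)[:,::-1].astype(np.float32)
E
python3 - <<'E'
from h import *
top=read_camera("top");sc=read_camera("scene");mt=camera_model("top");ms=camera_model("scene")
red=lambda im,roi:mask(im,(0,170,60),(4,255,255),roi)|mask(im,(172,150,60),(180,255,255),roi)
a=pts(red(top,(225,215,270,255)));b=pts(red(sc,(370,205,415,245)))
print("pin",len(a),a.mean(0),len(b),b.mean(0),tri(mt,a.mean(0),ms,b.mean(0)),onz(mt,a.mean(0),64))
o=mask(top,(5,150,80),(18,255,255),(335,170,420,200));p=pts(o)
print("orange",len(p),cv2.minAreaRect(p),p.min(0),p.max(0))
for z in(38,):
    e=p[p[:,0]>393];print("endplate",e.mean(0),onz(mt,e.mean(0),38))
c=top[115:205,335:420,::-1];cv2.imwrite("pics/c.png",np.hstack([cv2.resize(c,None,fx=6,fy=6,interpolation=0),]))
E
```

```text
pin 37 [245. 234.] 48 [391.8125  220.14583] (array([412.88317351, 197.94801338,  54.7769408 ]), np.float64(0.578016273529771)) [413.03100866 196.02270018  64.        ]
orange 253 ((376.0, 186.0), (10.0, 56.0), 90.0) [348. 181.] [404. 191.]
endplate [398.84375 185.9375 ] [ 541.58784453 -190.43917988   38.        ]
```

View pics/c.png

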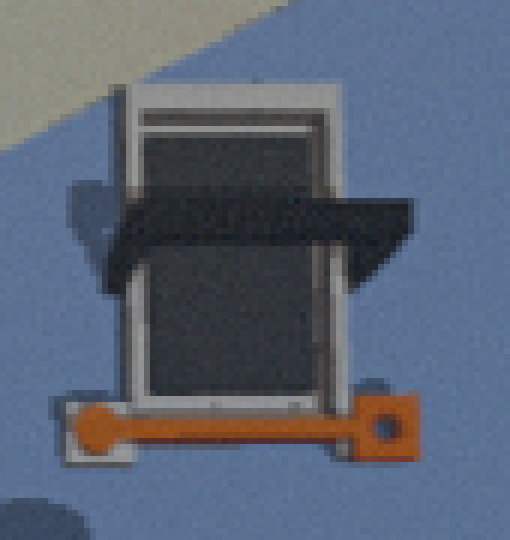

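The crop shows the carrier with almost no yaw. The gate hole is at about (399.6,186) in the top picture, which puts it near world (541,-192). Next I move above the pin with tool yaw near 0 and look with the wrist camera.

Emit:
drive_tool(commands=[[[0,0,-0.021],[9,43,-2],91],[[0,0,-0.021],[9,43,-2],91],[[0,0,-0.021],[9,43,-2],91],[[0,0,-0.021],[9,43,-2],91],[[0,0,-0.021],[9,43,-2],91],[[0,0,-0.021],[9,43,-2],91],[[0,0,-0.021],[9,43,-2],91],[[0,0,-0.021],[9,43,-2],91],[[0,0,-0.021],[9,43,-2],91],[[0,0,-0.021],[9,43,-2],91],[[0,0,-0.021],[9,43,-2],91],[[0,0,-0.021],[9,43,-2],91],[[0,0,-0.021],[9,43,-2],91],[[0,0,-0.021],[9,43,-2],91],[[0,0,-0.021],[9,43,-2],91],[[0,0,-0.021],[9,43,-2],91],[[0,0,-0.021],[9,43,-2],91],[[0,0,-0.021],[9,43,-2],91],[[0,0,0],[0,0,0],91]])

```text
time: 2.15
eef_pos: [391.7, 196.4, 368.8]
ee_rot: [-3.14, 0.0, -0.002]
wrist_force: [0.0, -0.2, -0.6]
width: 0.991
gripper_force: 0.0
```

```bash
cat >> h.py <<'E'
from scipy.spatial.transform import Rotation as R
def st():
    s=telemetry.read_state();r=R.from_rotvec(s["ee_rot"]).as_matrix()
    print("t",round(s["time"],2),"tcp",s["eef_pos"].round(1),"q",s["qpos"].round(2),"yaw",round(np.arctan2(r[1,0],r[0,0]),4),"z",r[:,2].round(4),"F",s["wrist_force"].round(1),"w",round(s["width"]*91.9,1),"g",round(s["gripper_force"],1));return s
E
python3 - <<'E'
from h import *
st();m=camera_model("wrist");im=read_camera("wrist");cv2.imwrite("pics/w1.png",im[:,:,::-1])
print(np.round(m["world_from_camera"],3).tolist())
np.savez("w1.npz",im=im,K=m["K"],T=m["world_from_camera"])
E
```

```text
t 2.15 tcp [391.7 196.4 368.8] q [0.46 0.1  2.05 0.   0.99 2.03] yaw -0.0002 z [ 0.0014  0.0017 -1.    ] F [ 0.  -0.2 -0.6] w 91.1 g 0.0
[[-0.0, -0.959, -0.283, 473.079], [-1.0, 0.0, 0.001, 196.168], [-0.001, 0.283, -0.959, 349.669], [0.0, 0.0, 0.0, 1.0]]
```

View pics/w1.png

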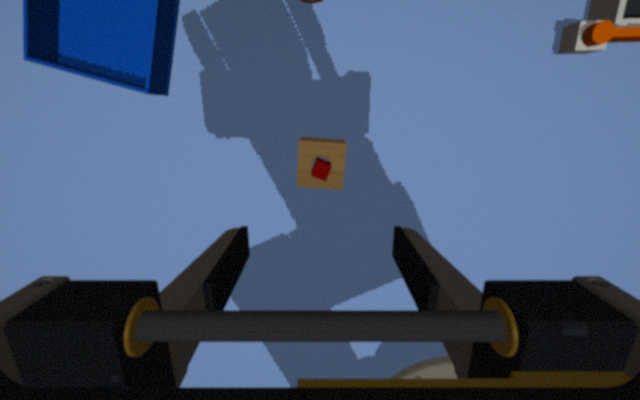

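The wrist picture shows the block at about (322,163) and the red head at (321,168), turned by roughly 20°. The bottle's edge is at the top, at (312,0), well clear. Now I measure the head's centre and yaw.

```bash
python3 - <<'E'
from h import *
d=np.load("w1.npz");im=d["im"];m=dict(K=d["K"],world_from_camera=d["T"])
r=(mask(im,(0,150,30),(6,255,255),(295,130,350,195))|mask(im,(170,150,30),(180,255,255),(295,130,350,195)))
p=pts(r);v=im[...,0][r>0];print(len(p),np.histogram(v,10))
thr=(np.percentile(v,90)+np.percentile(v,5))/2
t=p[v>thr];print("all",cv2.minAreaRect(p),"top",len(t),t.mean(0),cv2.minAreaRect(t))
box=cv2.boxPoints(cv2.minAreaRect(t));w=np.array([onz(m,b,69) for b in box]);print(w.round(1));e=np.diff(np.vstack([w,w[:1]]),axis=0)[:,:2]
print("edges",np.linalg.norm(e,axis=1).round(1),np.degrees(np.arctan2(e[:,1],e[:,0])).round(1),"c",onz(m,t.mean(0),69))
wd=pts(mask(im,(8,80,90),(28,255,255),(285,128,360,195)));bx=cv2.boxPoints(cv2.minAreaRect(wd));print("block",np.array([onz(m,b,40) for b in bx]).round(1).tolist())
c=im[125:200,285:360,::-1];cv2.imwrite("pics/c2.png",cv2.resize(c,None,fx=7,fy=7,interpolation=0))
E
```

```text
281 (array([ 10,  15,   8,   6,  11,   7,  10,  25, 162,  27]), array([ 58. ,  62.5,  67. ,  71.5,  76. ,  80.5,  85. ,  89.5,  94. ,
        98.5, 103. ]))
all ((320.9310302734375, 168.6724090576172), (15.969799041748047, 18.012447357177734), 21.801410675048828) top 231 [320.77057 170.11688] ((320.72412109375, 170.18966674804688), (15.227017402648926, 15.041322708129883), 21.801406860351562)
[[411.  205.8  69. ]
 [424.7 200.3  69. ]
 [419.2 186.7  69. ]
 [405.4 192.   69. ]]
edges [14.7 14.7 14.8 14.9] [ -21.9 -112.   158.9   67.7] c [415.18663177 196.14157326  69.        ]
block [[391.6, 222.4, 40.0], [441.1, 218.6, 40.0], [438.4, 170.5, 40.0], [388.7, 172.1, 40.0]]
```

View pics/c2.png

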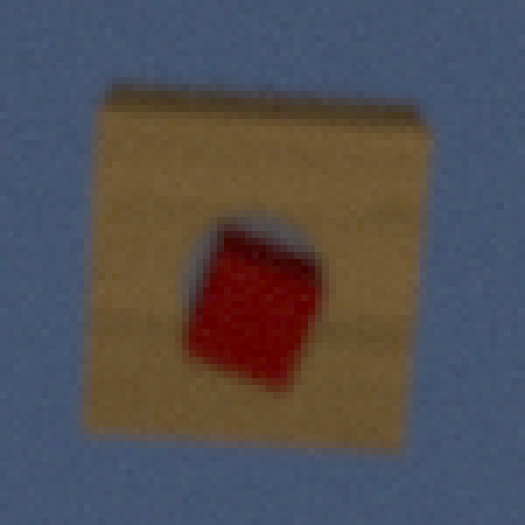

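The head's top face is 15 mm across, centred at (415.2,196.1) and turned -22°. That matches the block centre at (415,196). I go down over it.

Emit:
drive_tool(commands=[[[0,0,-0.1],[8,0,0],50],[[0,0,-0.1],[8,0,0],50],[[0,0,-0.1],[7.5,-0.3,-10],50],[[0,0,-0.08],[0,0,-30],50],[[0,0,0],[0,0,-30],50],[[0,0,0],[0,0,-25],50],[[0,0,0],[0,0,-15],50],[[0,0,0],[0,0,-10],50],[[0,0,0],[0,0,-8],50],[[0,0,0],[0,0,-5.8],50],[[0,0,0],[0,0,0],50]])

```text
time: 3.3
eef_pos: [414.3, 191.9, 234.7]
ee_rot: [3.084, -0.599, -0.0]
wrist_force: [1.0, 0.4, -0.1]
width: 0.54
gripper_force: 0.0
```

```bash
python3 -c "
from h import *
st()"
```

```text
t 3.3 tcp [414.3 191.9 234.7] q [ 0.43  0.35  2.12 -0.    0.67  2.38] yaw -0.3834 z [-3.e-04 -1.e-04 -1.e+00] F [ 1.   0.4 -0.1] w 49.6 g 0.0
```

Emit:
drive_tool(commands=[[[0,0,0],[0.9,4.2,0],50],[[0,0,0],[0,0,0],50],[[0,0,0],[0,0,0],50]])

```text
time: 3.6
eef_pos: [415.4, 196.6, 235.3]
ee_rot: [-3.084, 0.598, -0.001]
wrist_force: [0.4, 0.0, -0.2]
width: 0.544
gripper_force: 0.0
```

```bash
python3 -c "
from h import *
st()"
```

```text
t 3.6 tcp [415.4 196.6 235.3] q [ 0.44  0.35  2.11 -0.    0.67  2.39] yaw -0.3828 z [ 8.e-04  4.e-04 -1.e+00] F [ 0.4  0.  -0.2] w 50.0 g 0.0
```

Now in position. I close the fingers gently at 15 N.

Emit:
drive_tool(commands=[[[0,0,0],[0,0,0],12],[[0,0,0],[0,0,0],12],[[0,0,0],[0,0,0],12],[[0,0,0],[0,0,0],12],[[0,0,0],[0,0,0],12],[[0,0,0],[0,0,0],12]], newtons=15)

```text
time: 4.2
eef_pos: [415.2, 196.3, 234.9]
ee_rot: [3.084, -0.598, -0.0]
wrist_force: [0.6, -0.3, 1.1]
width: 0.173
gripper_force: 15.0
```

```bash
python3 -c "
from h import *
st()"
```

```text
t 4.2 tcp [415.2 196.3 234.9] q [ 0.44  0.35  2.11 -0.    0.67  2.39] yaw -0.3832 z [-1.e-04 -0.e+00 -1.e+00] F [ 0.6 -0.3  1.1] w 15.9 g 15.0
```

The opening is 15.9 mm, so the head is gripped. I lift it and carry it to just short of the hole, turning to yaw 0 on the way.

Emit:
drive_tool(commands=[[[0,0,0],[0,0,10],12],[[0,0,0],[0,0,20],12],[[0,0,0],[0,0,25],12],[[0,0,0],[0,0,25],12],[[0,0,0],[0,0,25],12],[[0,0,0],[0,0,15],12],[[0,0,0.03],[8,-30,0],12],[[0,0,0.03],[8,-30,0],12],[[0,0,0.03],[8,-30,0],12],[[0,0,0.03],[8,-30,0],12],[[0,0,0.03],[8,-30,0],12],[[0,0,0.03],[8,-30,0],12],[[0,0,0.03],[8,-30,0],12],[[0,0,0.03],[8,-30,0],12],[[0,0,0.03],[8,-30,0],12],[[0,0,0.03],[8,-30,0],12],[[0,0,0.03],[8,-30,0],12],[[0,0,0.03],[8,-30,0],12],[[0,0,0.023],[4,-28,0],12],[[0,0,0],[0,0,0],12]])

```text
time: 6.2
eef_pos: [515.6, -194.3, 355.6]
ee_rot: [3.14, -0.003, 0.002]
wrist_force: [0.1, -0.4, -0.7]
width: 0.17
gripper_force: 15.0
```

Emit:
drive_tool(commands=[[[0,0,0],[0,0,0],12],[[0,0,0],[0,0,0],12]])

```text
time: 6.4
eef_pos: [514.9, -191.0, 355.1]
ee_rot: [-3.141, 0.0, 0.001]
wrist_force: [-1.1, -0.2, 0.1]
width: 0.172
gripper_force: 15.0
```

```bash
python3 - <<'E'
from h import *
st();m=camera_model("wrist");im=read_camera("wrist");cv2.imwrite("pics/w2.png",im[:,:,::-1])
np.savez("w2.npz",im=im,K=m["K"],T=m["world_from_camera"])
E
```

```text
t 6.4 tcp [ 514.9 -191.   355.1] q [-0.36  0.29  1.84  0.    1.01  1.21] yaw -0.0003 z [-3.e-04  4.e-04 -1.e+00] F [-1.1 -0.2  0.1] w 15.8 g 15.0
```

View pics/w2.png

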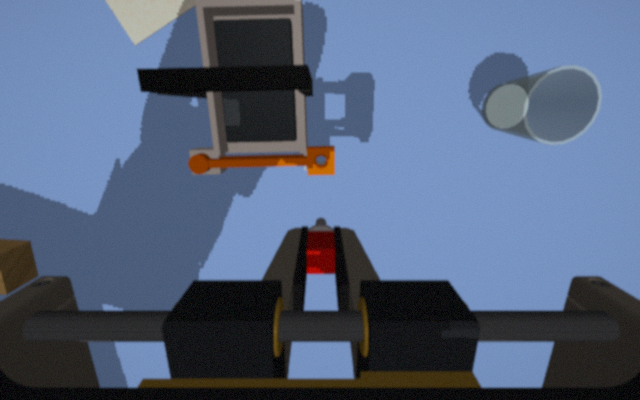

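The wrist picture shows the gate's end plate at (321,160) with its hole, the tray above it, and the bar running from (140,80) to (312,80). The pin is held upright at (320,225). Now I measure the plate, hole, yaw, bar and pin tip.

```bash
python3 - <<'E'
from h import *
d=np.load("w2.npz");im=d["im"];m=dict(K=d["K"],world_from_camera=d["T"])
o=mask(im,(5,140,80),(20,255,255),(300,135,345,185))
p=pts(o);pl=p[p[:,0]>=308]
b=cv2.boxPoints(cv2.minAreaRect(pl));w=np.array([onz(m,q,40) for q in b]);print("plate",b.round(1).tolist(),w.round(1).tolist(),"c",w.mean(0).round(1))
# hole: non-orange component inside
f=np.zeros_like(o);cv2.fillPoly(f,[cv2.convexHull(pl.astype(np.int32))],255)
h=cv2.bitwise_and(f,cv2.bitwise_not(o));n,l,s,c=cv2.connectedComponentsWithStats(h)
for i in range(1,n):
    if s[i,4]>10: print("hole",s[i],c[i],onz(m,c[i],40).round(1))
hi=mask(im,(5,140,80),(20,255,255),(185,145,215,180));q=pts(hi);print("hinge",q.mean(0),onz(m,q[q[:,0]<212].mean(0),40))
g=cv2.cvtColor(im,cv2.COLOR_RGB2GRAY)
k=cv2.inRange(g,0,30);k[120:]=0;n,l,s,c=cv2.connectedComponentsWithStats(k);i=1+s[1:,4].argmax();print("bar",s[i])
P=pts(l==i)
for x in range(145,305,20):
    r=P[P[:,0]==x][:,1];print(x,r.min(),r.max(),onz(m,(x,r.min()),130).round(1),onz(m,(x,r.max()),130).round(1))
print(np.round(g[60:100:1,225],0).tolist())
print("tip col",im[210:235:2,320].tolist())
# tray outer side edge rows
for y in (30,60,110,140): print(y,[int(x) for x in np.where(np.abs(np.diff(g[y,190:330].astype(int)))>18)[0]+190])
c=im[130:240,270:370,::-1];cv2.imwrite("pics/c3.png",cv2.resize(c,None,fx=5,fy=5,interpolation=0))
E
```

```text
plate [[308.0, 147.0], [333.0, 147.0], [333.0, 174.0], [308.0, 174.0]] [[558.1, -179.0, 40.0], [558.1, -203.9, 40.0], [530.6, -204.2, 40.0], [530.6, -178.6, 40.0]] c [ 544.4 -191.4   40. ]
hole [316 155  10  10  86] [320.5        159.60465116] [ 545.4 -191.4   40. ]
hinge [200.84433 163.25066] [541.76430821 -69.1967053   40.        ]
bar [ 139   60  173   37 4399]
145 70.0 90.0 [619.3 -78.  130. ] [607.1 -75.9 130. ]
165 69.0 92.0 [619.9 -91.  130. ] [605.8 -88.9 130. ]
185 69.0 94.0 [ 619.9 -103.9  130. ] [ 604.6 -101.9  130. ]
205 69.0 91.0 [ 619.9 -116.8  130. ] [ 606.5 -115.3  130. ]
225 60.0 95.0 [ 625.2 -130.2  130. ] [ 604.  -128.3  130. ]
245 65.0 91.0 [ 622.2 -142.8  130. ] [ 606.4 -141.7  130. ]
265 65.0 91.0 [ 622.2 -155.7  130. ] [ 606.4 -154.8  130. ]
285 63.0 90.0 [ 623.4 -168.6  130. ] [ 607.1 -168.   130. ]
[27, 33, 32, 34, 26, 28, 24, 19, 24, 12, 13, 14, 11, 14, 16, 6, 14, 10, 15, 15, 6, 10, 6, 14, 16, 10, 1, 10, 11, 12, 15, 25, 25, 31, 30, 30, 31, 35, 43, 49]
tip col [[117, 148, 195], [121, 146, 196], [123, 148, 196], [116, 140, 183], [74, 84, 102], [57, 55, 57], [61, 59, 57], [61, 60, 62], [85, 80, 83], [91, 85, 88], [85, 67, 70], [71, 20, 18], [68, 0, 0]]
30 [290, 291, 292, 301, 326]
60 [208, 209, 292, 293, 301, 302, 320]
110 [214, 294, 295, 324]
140 [218, 295, 305]
```

View pics/c3.png

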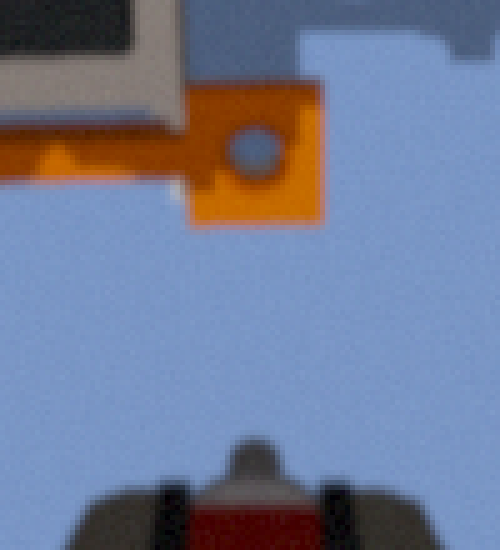

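The hole is at about (544.5,-191.3) with carrier yaw near +0.025. The tray wall and bar agree with that within 2 mm, and the pin tip hangs within 1 mm of the TCP. I go over the hole and stop with the tip about 6 mm above the plate to check.

Emit:
drive_tool(commands=[[[0,0,0.025],[15,-0.2,0],12],[[0,0,0],[14.6,-0.2,0],12],[[0,0,0],[0,0,-20],12],[[0,0,0],[0,0,-25],12],[[0,0,0],[0,0,-20],12],[[0,0,0],[0,0,-15],12],[[0,0,0],[0,0,0],12],[[0,0,0],[0,0,0],12],[[0,0,0],[0,0,0],12]])

```text
time: 7.35
eef_pos: [545.5, -192.2, 275.9]
ee_rot: [3.141, 0.039, 0.002]
wrist_force: [-0.0, -0.6, 0.3]
width: 0.169
gripper_force: 15.0
```

```bash
python3 - <<'E'
from h import *
st();m=camera_model("wrist");im=read_camera("wrist")
np.savez("w3.npz",im=im,K=m["K"],T=m["world_from_camera"])
print([ (m["K"]@np.linalg.inv(m["world_from_camera"])[:3]@[544.5,-191.3,z,1]) [:2]/(np.linalg.inv(m["world_from_camera"])[2]@[544.5,-191.3,z,1]) for z in (40,46)])
c=im[130:290,260:380,::-1];cv2.imwrite("pics/c4.png",cv2.resize(c,None,fx=3.7,fy=3.7,interpolation=0))
E
```

```text
t 7.35 tcp [ 545.5 -192.2  275.9] q [-0.34  0.43  1.84 -0.    0.87  1.2 ] yaw 0.025 z [ 1.6e-03 -6.0e-04 -1.0e+00] F [-0.  -0.6  0.3] w 15.5 g 15.0
[array([318.50303239, 217.32745867]), array([318.46420058, 220.12323788])]
```

View pics/c4.png

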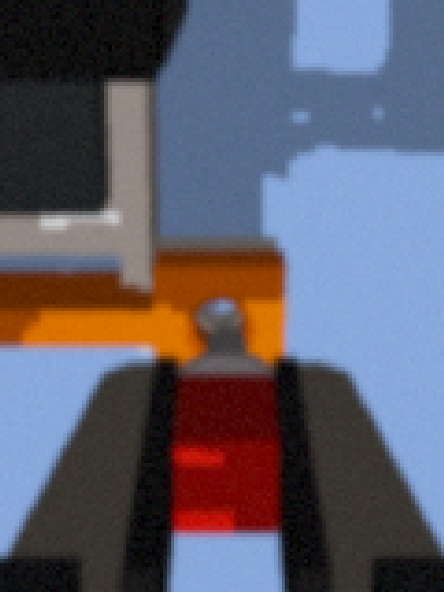

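The crop shows the pin's tip over the hole at about (222,320), less than 1 mm to its right, which agrees with the TCP reading. I make a small correction and start going in slowly.

Emit:
drive_tool(commands=[[[0,0,0],[-0.8,0.7,0],12],[[0,0,0],[0,0,-2],12],[[0,0,0],[0,0,-2],12],[[0,0,0],[0,0,-2],12],[[0,0,0],[0,0,-2],12],[[0,0,0],[0,0,-2],12],[[0,0,0],[0,0,-2],12],[[0,0,0],[0,0,-2],12],[[0,0,0],[0,0,0],12]])

```text
time: 8.3
eef_pos: [543.9, -191.4, 260.5]
ee_rot: [-3.141, -0.039, 0.001]
wrist_force: [-0.6, 0.4, -0.0]
width: 0.17
gripper_force: 15.0
```

```bash
python3 -c "
from h import *
st()"
```

```text
t 8.3 tcp [ 543.9 -191.4  260.5] q [-0.34  0.45  1.85  0.    0.84  1.21] yaw 0.0248 z [-5.e-04  2.e-04 -1.e+00] F [-0.6  0.4 -0. ] w 15.7 g 15.0
```

The tip is 8 mm inside the gate hole with no force. I continue into the lug.

Emit:
drive_tool(commands=[[[0,0,0],[0,0,-2],12],[[0,0,0],[0,0,-2],12],[[0,0,0],[0,0,-2],12],[[0,0,0],[0,0,-2],12],[[0,0,0],[0,0,-2],12],[[0,0,0],[0,0,-2],12],[[0,0,0],[0,0,0],12]])

```text
time: 9.0
eef_pos: [543.9, -191.4, 248.6]
ee_rot: [-3.141, -0.039, 0.001]
wrist_force: [-0.4, -0.3, -0.3]
width: 0.172
gripper_force: 15.0
```

```bash
python3 -c "
from h import *
st()"
```

```text
t 9.0 tcp [ 543.9 -191.4  248.6] q [-0.34  0.47  1.86 -0.    0.81  1.21] yaw 0.0248 z [-4.e-04  2.e-04 -1.e+00] F [-0.4 -0.3 -0.3] w 15.8 g 15.0
```

Emit:
drive_tool(commands=[[[0,0,0],[0,0,-2],12],[[0,0,0],[0,0,-2],12],[[0,0,0],[0,0,-2],12],[[0,0,0],[0,0,-2],12],[[0,0,0],[0,0,-2],12],[[0,0,0],[0,0,-2],12],[[0,0,0],[0,0,-1],12],[[0,0,0],[0,0,-0.7],12],[[0,0,0],[0,0,0],12]])

```text
time: 9.9
eef_pos: [544.0, -191.4, 235.1]
ee_rot: [-3.141, -0.039, 0.0]
wrist_force: [-0.2, 0.3, -1.4]
width: 0.174
gripper_force: 15.0
```

```bash
python3 -c "
from h import *
st()"
```

```text
t 9.9 tcp [ 544.  -191.4  235.1] q [-0.34  0.49  1.86  0.    0.79  1.21] yaw 0.0248 z [-1.e-04  0.e+00 -1.e+00] F [-0.2  0.3 -1.4] w 16.0 g 15.0
```

The pin is at its home depth (TCP z 235). I release it, back off upward and look.

Emit:
drive_tool(commands=[[[0,0,0],[0,0,0],20],[[0,0,0],[0,0,0],26],[[0,0,0],[0,0,0],32],[[0,0,0],[0,0,0],36],[[0,0,0],[0,0,8],36],[[0,0,0],[0,0,20],36],[[0,0,0],[0,0,30],36],[[0,0,0],[0,0,30],36],[[0,0,0],[-10,0,30],60],[[0,0,0],[-15,0,15],60],[[0,0,0],[0,0,0],60],[[0,0,0],[0,0,0],60],[[0,0,0],[0,0,0],60]])

```text
time: 11.2
eef_pos: [519.2, -191.3, 367.3]
ee_rot: [-3.141, -0.039, 0.002]
wrist_force: [-0.1, 0.1, 0.4]
width: 0.648
gripper_force: 0.0
```

```bash
python3 - <<'E'
from h import *
st();m=camera_model("wrist");im=read_camera("wrist")
np.savez("w4.npz",im=im,K=m["K"],T=m["world_from_camera"])
r=mask(im,(0,150,30),(5,255,255),(290,110,350,200))|mask(im,(170,150,30),(180,255,255),(290,110,350,200))
p=pts(r);v=im[...,0][r>0];print(len(p),np.histogram(v,8),cv2.minAreaRect(p));cc=cv2.boxPoints(cv2.minAreaRect(p))
W=np.linalg.inv(m["world_from_camera"])
for z in (43,69):
  for dx in(-8,8):
    for dy in(-8,8):
      a=m["K"]@(W@[544.2+dx,-191.4+dy,z,1])[:3];print(z,dx,dy,(a[:2]/a[2]).round(1))
top=read_camera("top")
c=cv2.resize(im[0:200,120:380,::-1],None,fx=3,fy=3,interpolation=0);cv2.imwrite("pics/c5.png",c)
E
```

```text
t 11.2 tcp [ 519.2 -191.3  367.3] q [-0.36  0.28  1.82  0.    1.04  1.19] yaw 0.0248 z [-1.e-03  5.e-04 -1.e+00] F [-0.1  0.1  0.4] w 59.5 g 0.0
283 (array([ 26,  16,   0,   7,  10,   3,  41, 180]), array([ 67.   ,  82.625,  98.25 , 113.875, 129.5  , 145.125, 160.75 ,
       176.375, 192.   ])) ((321.0, 167.0), (18.0, 16.0), 90.0)
43 -8 -8 [328.2 170.9]
43 -8 8 [313.  170.5]
43 8 -8 [328.6 155.7]
43 8 8 [313.2 155.4]
69 -8 -8 [328.8 176.4]
69 -8 8 [312.3 176.1]
69 8 -8 [329.4 160.1]
69 8 8 [312.6 159.7]
```

View pics/c5.png

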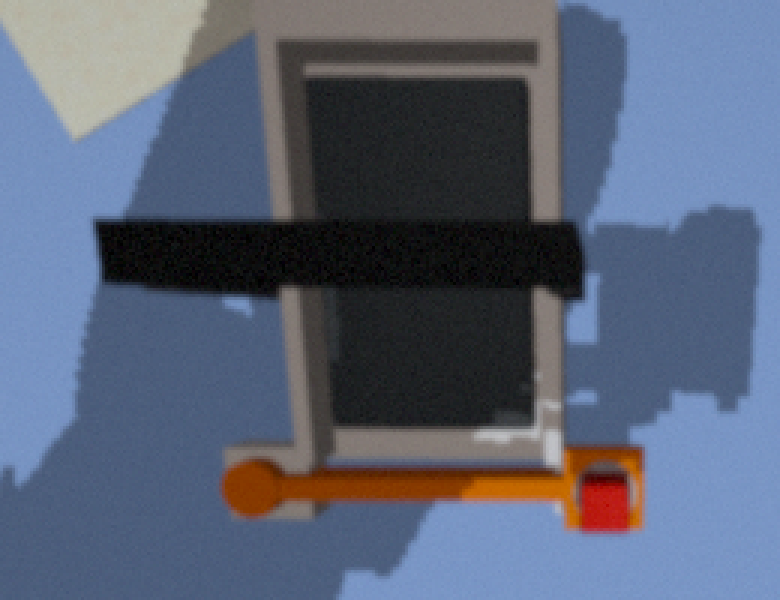

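The pin sits straight in the gate. The red head spans columns 313–329 and rows 158–176, exactly where a fully home pin at (544.2,-191.4) should appear, and the gate is shut. From this the carrier's origin is about (615,-127.6), and the bar edge in the picture agrees within 1 mm. I go over the handle with the tool turned a quarter.

Emit:
drive_tool(commands=[[[0,0,0.131],[8,5.3,0],70],[[0,0,0.131],[8,5.3,0],70],[[0,0,0.131],[8,5.3,0],70],[[0,0,0.131],[8,5.3,0],70],[[0,0,0.131],[8,5.3,0],70],[[0,0,0.131],[8,5.3,0],70],[[0,0,0.131],[8,5.3,0],70],[[0,0,0.131],[8,5.3,0],70],[[0,0,0.131],[8,5.3,0],70],[[0,0,0.131],[8,5.3,0],70],[[0,0,0.131],[8,5.3,0],70],[[0,0,0.13],[7.8,5.4,0],70],[[0,0,0],[0,0,0],70],[[0,0,0],[0,0,0],70],[[0,0,0],[0,0,0],70]])

```text
time: 12.8
eef_pos: [614.5, -127.9, 367.7]
ee_rot: [-2.196, -2.245, 0.001]
wrist_force: [0.6, -0.2, -0.1]
width: 0.762
gripper_force: 0.0
```

```bash
python3 - <<'E'
from h import *
st();m=camera_model("wrist");im=read_camera("wrist");cv2.imwrite("pics/w5.png",im[:,:,::-1])
W=np.linalg.inv(m["world_from_camera"]);c,s=np.cos(.025),np.sin(.025)
for a in (-7,7):
  for b in (-47,0,47):
    p=m["K"]@(W@[615+c*a-s*b,-127.6+s*a+c*b,130,1])[:3];print(a,b,(p[:2]/p[2]).round(1))
E
```

```text
t 12.8 tcp [ 614.5 -127.9  367.7] q [-0.21  0.39  1.66 -0.    1.09 -0.23] yaw 1.5928 z [-1.e-03  1.e-04 -1.e+00] F [ 0.6 -0.2 -0.1] w 70.0 g 0.0
-7 -47 [312.2 266.3]
-7 0 [311.6 213.2]
-7 47 [310.8 153.6]
7 -47 [329.1 266.2]
7 0 [329.4 213.1]
7 47 [329.7 153.5]
```

View pics/w5.png

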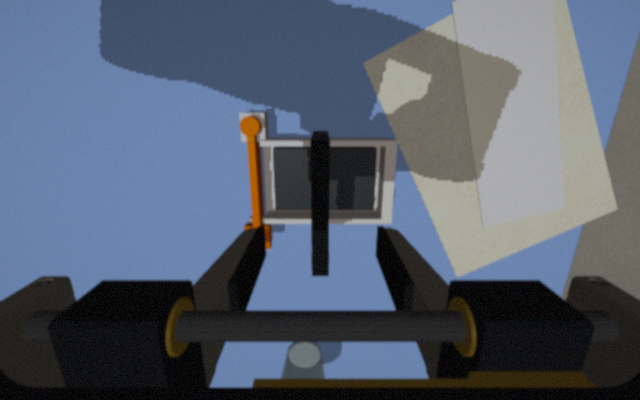

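The bar spans columns 312–329 and rows 132–275, just as predicted for a bar at (615,-127.6), and it is centred between the fingers. I descend and close at 55 N.

Emit:
drive_tool(commands=[[[0,0,0],[0.4,0.2,-20],70],[[0,0,0],[0,0,-25],70],[[0,0,0],[0,0,-18],70],[[0,0,0],[0,0,-9],70],[[0,0,0],[0,0,-4],70],[[0,0,0],[0,0,0],45],[[0,0,0],[0,0,0],30],[[0,0,0],[0,0,0],24],[[0,0,0],[0,0,0],19],[[0,0,0],[0,0,0],16],[[0,0,0],[0,0,0],13],[[0,0,0],[0,0,0],10],[[0,0,0],[0,0,0],5],[[0,0,0],[0,0,0],5],[[0,0,0],[0,0,0],5]], newtons=55)

```text
time: 14.35
eef_pos: [614.9, -127.5, 292.2]
ee_rot: [-2.193, -2.248, 0.001]
wrist_force: [-4.6, 0.2, 3.9]
width: 0.147
gripper_force: 55.0
```

```bash
python3 -c "
from h import *
s=st();print(s['moment'].round(2))"
```

```text
t 14.35 tcp [ 614.9 -127.5  292.2] q [-0.21  0.48  1.72 -0.    0.95 -0.23] yaw 1.5957 z [-1.e-03  1.e-04 -1.e+00] F [-4.6  0.2  3.9] w 13.5 g 55.0
[-0.11  0.6  -0.02]
```

The fingers are on the bar (13.5 mm, 55 N). I start with a slow lift of 20 mm and check.

Emit:
drive_tool(commands=[[[0,0,0],[0,0,0.5],5],[[0,0,0],[0,0,1],5],[[0,0,0],[0,0,1.5],5],[[0,0,0],[0,0,2],5],[[0,0,0],[0,0,3],5],[[0,0,0],[0,0,3],5],[[0,0,0],[0,0,3],5],[[0,0,0],[0,0,3],5],[[0,0,0],[0,0,2],5],[[0,0,0],[0,0,1],5],[[0,0,0],[0,0,0],5],[[0,0,0],[0,0,0],5]])

```text
time: 15.55
eef_pos: [615.2, -127.5, 312.1]
ee_rot: [-2.193, -2.249, 0.0]
wrist_force: [-0.8, 0.3, -7.9]
width: 0.149
gripper_force: 55.0
```

```bash
python3 - <<'E'
from h import *
s=st();print(s['moment'].round(2))
import time
m=camera_model("wrist");im=read_camera("wrist");np.savez("w6.npz",im=im,K=m["K"],T=m["world_from_camera"])
sc=read_camera("scene")
a=cv2.resize(im[90:330,200:440,::-1],(480,480),interpolation=0);b=cv2.resize(sc[130:250,200:320,::-1],(320,320),interpolation=0)
cv2.imwrite("pics/c6.png",np.hstack([a,cv2.copyMakeBorder(b,0,160,0,0,0)]))
E
```

```text
t 15.55 tcp [ 615.2 -127.5  312.1] q [-0.21  0.45  1.7   0.    0.98 -0.23] yaw 1.5958 z [-2.e-04  0.e+00 -1.e+00] F [-0.8  0.3 -7.9] w 13.7 g 55.0
[-0.02 -0.12  0.07]
```

View pics/c6.png

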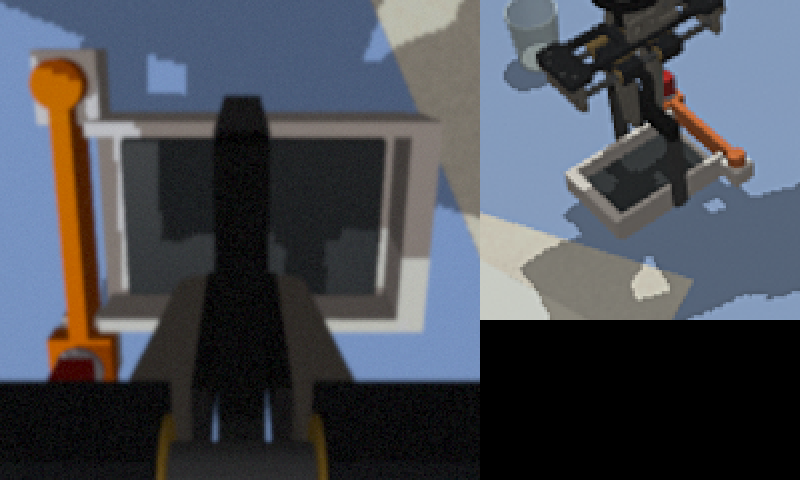

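The carrier is in the air and level: the wrist reads 7.9 N, the slate lies flat and the pin is in place. I lift it on to about 100 mm.

Emit:
drive_tool(commands=[[[0,0,0],[0,0,1.5],5],[[0,0,0],[0,0,3],5],[[0,0,0],[0,0,5],5],[[0,0,0],[0,0,6],5],[[0,0,0],[0,0,6],5],[[0,0,0],[0,0,6],5],[[0,0,0],[0,0,6],5],[[0,0,0],[0,0,6],5],[[0,0,0],[0,0,6],5],[[0,0,0],[0,0,6],5],[[0,0,0],[0,0,6],5],[[0,0,0],[0,0,6],5],[[0,0,0],[0,0,6],5],[[0,0,0],[0,0,5],5],[[0,0,0],[0,0,3],5],[[0,0,0],[0,0,1.5],5],[[0,0,0],[0,0,0],5],[[0,0,0],[0,0,0],5],[[0,0,0],[0,0,0],5],[[0,0,0],[0,0,0],5]])

```text
time: 17.65
eef_pos: [615.1, -127.5, 390.9]
ee_rot: [-2.193, -2.249, 0.0]
wrist_force: [-0.5, -0.3, -8.9]
width: 0.145
gripper_force: 55.0
```

Emit:
drive_tool(commands=[[[0,0,0],[0,0,0],5],[[0,0,0],[0,0,0],5],[[0,0,0],[0,0,0],5],[[0,0,0],[0,0,0],5],[[0,0,0],[0,0,0],5]])

```text
time: 18.15
eef_pos: [615.2, -127.5, 391.2]
ee_rot: [2.194, 2.249, -0.0]
wrist_force: [-0.1, -0.2, -7.2]
width: 0.148
gripper_force: 55.0
```

```bash
python3 - <<'E'
from h import *
s=st();print(s['moment'].round(2),s['qvel'].round(3))
d=np.load("w6.npz");im=read_camera("wrist")
def f(im):
    o=mask(im,(5,140,60),(20,255,255),(205,90,262,285));q=pts(o);return len(q),q.mean(0).round(1),q.min(0),q.max(0)
print(f(d["im"]),f(im))
r=lambda im:(lambda q:(len(q),q.mean(0).round(1)))(pts(mask(im,(0,150,25),(4,255,255),(205,240,262,290))))
print(r(d["im"]),r(im))
E
```

```text
t 18.15 tcp [ 615.2 -127.5  391.2] q [-0.21  0.37  1.64 -0.    1.13 -0.23] yaw 1.5958 z [ 0. -0. -1.] F [-0.1 -0.2 -7.2] w 13.6 g 55.0
[ 0.02 -0.09 -0.04] [ 0.001  0.001  0.001 -0.    -0.001  0.002]
(2751, array([236.3, 196.3], dtype=float32), array([215., 119.], dtype=float32), array([258., 280.], dtype=float32)) (2759, array([236.4, 196.5], dtype=float32), array([216., 119.], dtype=float32), array([258., 280.], dtype=float32))
(143, array([236. , 274.8], dtype=float32)) (142, array([236.2, 275.1], dtype=float32))
```

The carrier is about 99 mm up and steady. Gate and pin have not moved in the wrist picture since the lift began, so I hand the job in.

```bash
python3 -c "
from cell import ticket
print(ticket.finish_job())"
```

```text
the job is handed in; nothing more can be done
None
```

The lock pin is fully home through gate and lug, and the carrier is held level and steady by its handle about 99 mm above the bench; the job is handed in at about 18 s, with no verdict returned.

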